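Complete the carrier, then free and hold open the test box cover

TASK

Set the loose bearing block upright and fully home in the nest of its shape in the carrier tray and let go of it. Then, before moving the latch, pull up on the handle of the blue test box's cover to feel whether the unmarked slide latch is caught (it locks at one end of its travel and frees at the other, and its look does not tell which): if the cover will not come up, slide the latch across to its other end. Lift the cover well open, to about 50 degrees, and finish while holding it there; leave all other things where they are.

Things in the scene. Friction and masses are not known exactly. Their poses are not given: they have to be found in the camera images.
- block_c (a point): The loose bearing block: plain aluminium block 50 (its x) x 30 (its y) x 55 mm tall, 0.22 kg, standing upright on the table, a dark bearing bore through its two broad faces (along its y). This point is its centre, 27.5 mm above its underside. A half turn about z makes no difference.
- nest (a point): Centre of the mouth of the tray's rectangular nest, 20 mm above the table: mouth 56 (x) x 36 (y) mm (3 mm play all round), 12 mm deep, z up. Seated, the block's centre is 15.5 mm above this point and 43 mm of the block stands proud: grip its upper 35 mm. The grey tray is fixed, 110 (x) x 220 (y) x 20 mm, its centre 70 mm to +y of here (square nest there; round nest 70 mm on).
- case_c (a point): Centre of the underside of the fixed blue steel test box, on the table, 220 (x) x 280 (y) x 100 mm tall; its front looks along -x of this frame, the cover hinge is along its far (+x) upper edge. Its yaw gives the direction of hinge and handle (both along y).
- cover_handle (a point): Middle of the cover's handle: a steel bar 12 mm thick, 90 mm long, along y, axis 42 mm above the cover's face, 25 mm in from its front edge. Shut, it is 80 mm in front (-x) and 60 mm left (+y) of the box's centre, 148 mm above the table. It turns with the cover, 185 mm from the hinge line along the cover and 48 mm out. Pinch it from above across x; it can turn in the fingers.
- cover_hinge (a point): Middle of the cover's hinge line (along y), 105 mm behind (+x) the box's centre, 100 mm above the table; the frame turns with the cover.
- cover (a joint): Opening angle of the cover (rad): 0 shut, stop at 1.3. A 6 mm plate of 0.45 kg or so, it falls shut by itself from every angle; about 2.5 N lift it at the handle. With the latch caught it comes up only about 0.03 rad (6 mm at the handle) and stops dead; with the latch free it goes on rising.
- latch_knob (a point): Upright black knob of the slide latch, on the cover near its front edge: 16 (x) x 14 (y) mm, top 12 mm above this point, cover's face 22 mm below it. With the latch at 0 and the cover shut it is 80 mm in front (-x) and 90 mm right (-y) of the box's centre, 128 mm above the table. It slides along +y of the box, towards the handle.
- latch (a joint): Travel of the slide latch (m): starts within 2 mm of 0 (right end); 0.030 is the left end. About 2 N slide it, and it stays where it is left. In some boxes the right end is locked and the left end free, in others the reverse; nothing visible tells. Within 6 mm of an end it is in that end's state.
- bush_center (a point): Centre of an aluminium bush, 40 mm across and 40 mm tall, already seated in the round nest: leave it.
- casting: Loose square aluminium casting, 36 x 36 x 45 mm, on the table, not needed: leave it. Origin at the centre of its underside.
- wrench: Open-ended wrench lying flat on the right, about 160 mm long: leave it.
- sensor: Small steel vibration sensor, 28 mm across, 34 mm tall: leave it. Origin under its centre.
- jar: Jar, 60 mm across, 80 mm tall: leave it. Origin under its centre.
- tape: Roll of tape lying flat, 90 mm across, 24 mm tall: leave it. Origin under its centre.
Mind the look-alikes: they are no part of the job. Leave any yellow look-alike of the part that bears block_c alone. Of the things like the part that bears nest, leave any that is turquoise; of the rest the larger one is meant.

How it is judged (in metres and radians):
On the way, in this order (a step that is already met when the one before it is completed fails the run):
1. the block is fully home in the rectangular nest and let go (x of block_c in the frame of nest between -0.005 and 0.005 m and y of block_c in the frame of nest between -0.005 and 0.005 m and z of block_c in the frame of nest between 0.011 and 0.0185 m and angle between the x axis of block_c and the x axis of nest, either way round below 0.12 rad and angle between block_c's own z axis and vertical below 0.08 rad and contact force between the fingers and block below 0.1 N and value of joint latch below 0.006 m), for 0.2 s.
2. the cover is tugged up (through its play at least) with the latch still as it was found (value of joint cover above 0.015 rad and value of joint latch below 0.006 m and x of block_c in the frame of nest between -0.005 and 0.005 m and y of block_c in the frame of nest between -0.005 and 0.005 m and z of block_c in the frame of nest between 0.011 and 0.0185 m and angle between the x axis of block_c and the x axis of nest, either way round below 0.12 rad and angle between block_c's own z axis and vertical below 0.08 rad), for 0.1 s.
3. the cover is held open past 0.7 rad (value of joint cover above 0.7 rad), for 0.2 s.
At the end, for the whole second after the job is handed in: The block is upright in the rectangular nest (centre within 5 mm, yaw within 0.12 rad, no more than 3 mm above fully home) and let go; the cover is open more than 0.7 rad, still, and held by the fingers (contact over 0.5 N) when the program finishes; the other things have not moved more than 30 mm (x of block_c in the frame of nest between -0.005 and 0.005 m and y of block_c in the frame of nest between -0.005 and 0.005 m and z of block_c in the frame of nest between 0.011 and 0.0185 m and angle between the x axis of block_c and the x axis of nest, either way round below 0.12 rad and angle between block_c's own z axis and vertical below 0.08 rad and contact force between the fingers and block below 0.1 N and value of joint cover above 0.7 rad and contact force between the fingers and cover above 0.5 N and velocity of joint cover between -0.1 and 0.1 rad/s); the arm keeps its last pose, push and grip.
It fails at once if one of the other things (bush, casting, wrench, sensor, jar, tape) is moved more than 30 mm (distance of any of bush_center, casting, wrench, sensor, jar, tape from where it was at the start of the episode above 0.03 m).
It also fails if it takes over 61 s, if anything falls off the work surface, if the arm or the gripper's body presses on something with over 40 N, if the wrist force passes 120 N, or if a joint passes its speed limit or range.

ROBOT

A 7-joint arm with a two-finger parallel gripper is mounted at the origin on the work surface. World frame = base frame: x ahead of the robot, y to its left, z up, the work surface at z = 0. Lengths are in mm, angles in rad, forces in N, time in s.
With the tool pointing down it reaches from about 400 to 925 mm from the base axis. Payload 4.1 kg.
Tool frame: the origin (TCP) lies on the centre line of the jaws, within the pads' length; the fingertips stand 17 mm ahead of it and the grasp point (between the pads) lies 2 mm behind it; z points along the fingers, y is the direction in which the jaws open and shut (so a half turn about z gives the same grasp; the last joint's range is limited). The gripper opens to 85 mm and grips with 20 to 120 N. Pads are 22 mm wide; open, the fingers measure 114 mm over their backs; the gripper's body (76 mm by 85 mm) begins 54 mm behind the grasp point. The pads swing forward as they close: fully open they stand 13 mm farther back than shut.
Start: joints at [-1.382, 0.398, 0.045, 1.537, -0.019, 1.207, -0.051], TCP at [184.475, 623.306, 248.347] pointing down, gripper open.
Joint ranges: [-2.82, 2.82], [-0.49, 2.23], [-1.37, 1.46], [0, 2.46], [-1.36, 4.5], [0.23, 2], [-2.94, 2.94]. Speed limits (rad/s): [2.57, 2.57, 3.14, 3.14, 3.14, 3.14, 3.14].

INTERFACE

Orientations are given as [roll, pitch, yaw] about the fixed x, y, z axes, in that order (R = Rz(yaw) Ry(pitch) Rx(roll)).
In Python, from plant import env, imaging, job gives the robot as it stands. The module is installed in compiled form; this text tells all that it offers.
- The arm moves only by the tool apply_moves, never from a script. Its arguments are lists of equal length, an entry for each row: "xyz": the shift along the tool's x, y, z in m, a list of three; "rot": the turn, a rotation vector about the tool's x, y, z in rad, a list of three; "gripper": the finger opening in m, from 0 to 0.0854. In form: {"xyz": [[x, y, z], ...], "rot": [[ax, ay, az], ...], "gripper": [gripper, ...]}. A call has 1 to 12 rows; each row shifts and turns the commanded pose from where the row before left it, along the tool's axes as they then stand; what a row does not reach is not made up. A row lasts 1/12 s, in which the tool goes at most 41.7 mm and 7.16 degrees, less where a joint would pass 70% of its speed; a pose out of reach is approached as far as the arm can. A call is refused whole if a number of a shift passes 0.0417 or a number of a turn 0.125, either way. A call with a gripper value outside its range is refused whole. The fingers move at their own pace and stop on an object; "newtons" is the grip in N (left out, the last holds). Time passes only in rows, so rows that do not move let the fingers close. It gives the time, the measured TCP pose, the force and the opening at its end, in the units of the state.
- env.state(): the state, without advancing time (a new reading comes with each control period).
- imaging.capture(name): name is "scene" or "top"; returns a dict with "pixels" (400x640x3 uint8, red, green, blue), "K" (3x3 intrinsics, pixels), "dist_coeffs" ([k1, k2, p1, p2, k3] as OpenCV has them; the pictures are not rectified), "position" and "attitude" of the camera in the world. Camera axes: x right, y up, looking along -z (the intrinsics and any distortion apply to the point x, -y, -z); pixel columns grow to the right and rows downward; lengths in mm; the calibration is good to about 2 mm. A picture is of the moment at which its call begins. There is no depth.
- job.job_done(): hands the job in, once; it reports no verdict.
The state is a dict: "time": time; "joints": joint angles; "joint_vel": joint speeds; "joint_efforts": joint torques, N m; "ee_pos": TCP position; "tool_rot": TCP orientation; "ft_force": force on the tool from outside, world axes, zero at the start; "ft_torque": the same for the moment, N m; "gripper_width": opening from 0.0 (shut) to 1.0 (fully open).
Only numpy, scipy, OpenCV 4.12 (cv2) and the standard library are available. Lean on these libraries where they do the work, as an engineer would, in place of code of your own. Each camera call takes 0.05 s, during which the arm holds its last target. There are 200 camera calls.

## Working session

There is one attempt and no reset: what is moved stays moved. The work goes in short steps, Python scripts to look and compute and a tool call to move; the robot and the scene stay as the last step left them, time stands still between calls to the robot, and variables do not carry over. Pictures are saved under pics/ and viewed, about 8 in all and at most 12, crops included, and the job is handed in when it is done.

Besides the shell and the picture viewer there is one more tool, called as name(argument=value, ...), one argument or row to a line, values as JSON. apply_moves: Moves the arm, as the interface text tells. Its arguments: {"type":"object","properties":{"xyz":{"type":"array","items":{"type":"array","items":{"type":"number"}}},"rot":{"type":"array","items":{"type":"array","items":{"type":"number"}}},"gripper":{"type":"array","items":{"type":"number"}},"newtons":{"type":"number"}},"required":["xyz","rot","gripper"]}

```bash
mkdir -p pics; cat > h.py <<'E'
import numpy as np, cv2
from scipy.spatial.transform import Rotation as R
from plant import env, imaging, job
def cap(n,f=None):
    c=imaging.capture(n)
    if f: cv2.imwrite('pics/'+f,c['pixels'][:,:,::-1])
    return c
def rot(a):
    a=np.array(a,float)
    return a if a.shape==(3,3) else (R.from_quat(a).as_matrix() if a.size==4 else R.from_euler('xyz',a).as_matrix())
def cast(c,uv,z):
    uv=np.array(uv,float).reshape(-1,1,2)
    p=cv2.undistortPoints(uv,np.array(c['K'],float),np.array(c['dist_coeffs'],float)).reshape(-1,2)
    d=np.c_[p[:,0],-p[:,1],-np.ones(len(p))]@rot(c['attitude']).T
    o=np.array(c['position'],float)
    return o+d*((z-o[2])/d[:,2])[:,None]
E
python3 - <<'E'
from h import *
for n in('scene','top'):
    c=cap(n,n+'1.png'); print(n,c['K'],c['dist_coeffs'],c['position'],c['attitude'])
print(env.state())
E
```

```text
scene [[374.40971196   0.         322.53349629]
 [  0.         374.40971196 204.52956832]
 [  0.           0.           1.        ]] [-0.03432688  0.          0.          0.          0.        ] [ 988.60436468 -751.45624817  735.48866852] [ 0.89550902 -0.01824802  0.68514444]
top [[417.43912095   0.         317.80735111]
 [  0.         417.43912095 199.29384675]
 [  0.           0.           1.        ]] [-0.10724146  0.          0.          0.          0.        ] [ 269.43137834 -158.67285663 1387.59669609] [ 0.18226212 -0.00708134 -1.55016569]
{'time': 0.1, 'joints': array([-1.38203004,  0.39910544,  0.04503326,  1.53776107, -0.01870745,
        1.20689719, -0.05070163]), 'joint_vel': array([ 0.0001159 , -0.00246662,  0.00116599, -0.00379791, -0.00093135,
       -0.00056286,  0.00097306]), 'joint_efforts': array([ 3.21218671e-03, -4.76258934e+01,  1.37048710e+00, -2.54947633e+01,
        1.20963698e-02,  5.00883369e-03, -9.37873523e-06]), 'ee_pos': array([184.29381961, 622.76099672, 247.37224913]), 'tool_rot': array([-3.13984672e+00,  1.12668682e-04,  2.85393690e+00]), 'ft_force': array([ 0.19407265, -0.01062322,  0.53672693]), 'ft_torque': array([ 0.00717167,  0.03169227, -0.0153361 ]), 'gripper_width': 1.0002024309221462}
```

View pics/top1.png

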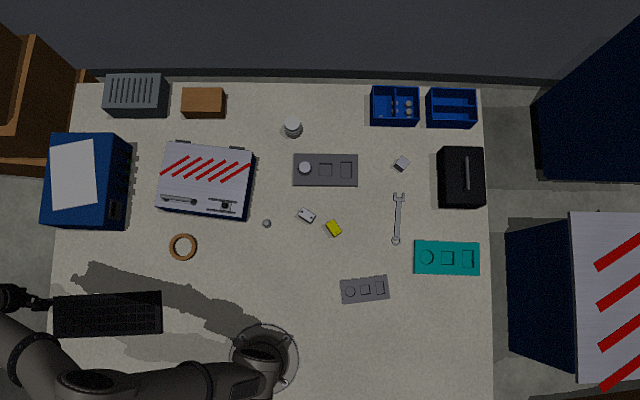

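View pics/scene1.png

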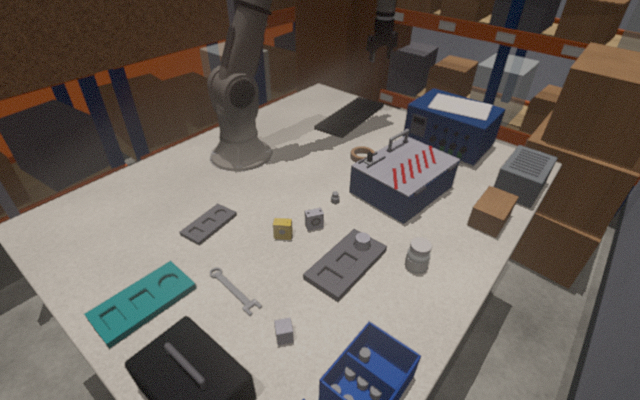

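The top view shows the block at about (306,215), the grey tray at (325,170) with the rectangular nest at (346,170), and the blue box at (205,180). Its handle is near (180,200) and the knob near (225,205). Next I'll enlarge these areas.

```bash
python3 - <<'E'
from h import *
a=cv2.imread('pics/top1.png')
r=lambda x0,y0,w,h:cv2.resize(a[y0:y0+h,x0:x0+w],None,fx=6,fy=6,interpolation=cv2.INTER_CUBIC)
# left: box 150..262 ; right: tray+block 285..365
A=cv2.resize(a[135:235,150:264],None,fx=3.5,fy=3.5,interpolation=cv2.INTER_CUBIC)
B=cv2.resize(a[145:245,280:364],None,fx=4.5,fy=4.5,interpolation=cv2.INTER_CUBIC)
H=max(A.shape[0],B.shape[0]);im=np.zeros((H,A.shape[1]+B.shape[1],3),np.uint8)
im[:A.shape[0],:A.shape[1]]=A;im[:B.shape[0],A.shape[1]:]=B
cv2.imwrite('pics/crop1.png',im);print(im.shape,A.shape)
c=imaging.capture('top');g=cv2.cvtColor(c['pixels'],cv2.COLOR_RGB2HSV)
def blobs(m,x0,y0,x1,y1,z,tag,amin=20):
    s=np.zeros_like(m);s[y0:y1,x0:x1]=m[y0:y1,x0:x1]
    for k in cv2.findContours(s,cv2.RETR_EXTERNAL,cv2.CHAIN_APPROX_NONE)[0]:
        if cv2.contourArea(k)<amin: continue
        q=cv2.minAreaRect(k);p=cast(c,cv2.boxPoints(q),z)
        e=p[1]-p[0];f=p[2]-p[1]
        print(tag,np.round(q[0],1),cv2.contourArea(k),'ctr',p.mean(0).round(1),'len',np.linalg.norm(e).round(1),np.linalg.norm(f).round(1),'ang',np.degrees(np.arctan2(e[1],e[0])).round(1),np.degrees(np.arctan2(f[1],f[0])).round(1))
v=g[:,:,2];print(v[170,335:362],v[215,296:320],v[190,170:190])
tray=((v<135)&(g[:,:,1]<60)).astype(np.uint8)*255
blobs(tray,285,145,365,192,20,'tray',300)
gray=v
nest=(v<85).astype(np.uint8)*255
blobs(nest,335,155,357,185,20,'nestdark',20)
E
```

```text
(450, 777, 3) (350, 399, 3)
[ 72  76  65  77  75  63  72  68  74  74  70  75  71  71  75  66  41  66
  78  75  73  72  64 118 132 133 133] [106 117  60  99 127 141 142 136 134 136 133 135 135 137 138 139 138 148
 141  73 113 129 127 127] [126 126 127 128 126 125 122 124 120 122 119 123 124 120 121 120 120 122
 128 128]
tray [324.5 168. ] 3622.5 ctr [ 630.7 -183.7   20. ] len 270.5 161.0 ang -88.7 179.9
nestdark [345.5 169.5] 609.0 ctr [ 626.5 -254.7   20. ] len 71.6 101.2 ang -88.6 -179.8
```

View pics/crop1.png

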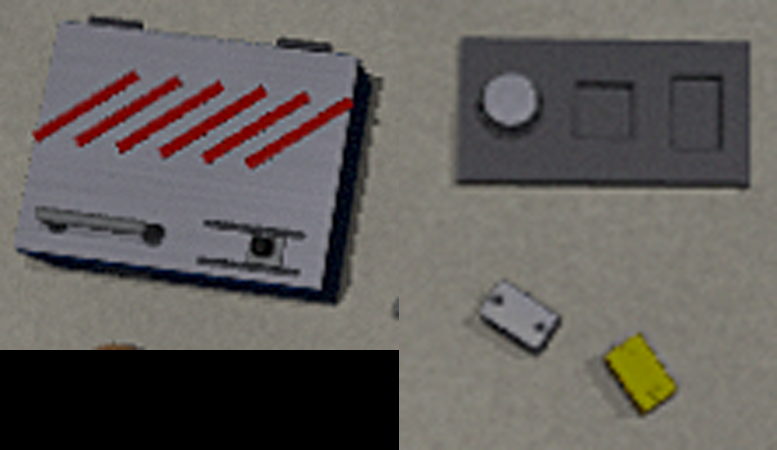

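The crop shows the tray's corners at about (293.8,153.4), (357.8,154.3), (357.6,186.1) and (293.3,185.4), with the nest at (346,170). The block's bright top, with two dark screws, is near (305.5,215). The cover's handle and knob are visible, with the knob at (224.9,204.7).

```bash
python3 - <<'E'
from h import *
def rect(c,m,box,z,tag,amin):
    x0,y0,x1,y1=box;s=np.zeros(m.shape,np.uint8);s[y0:y1,x0:x1]=m[y0:y1,x0:x1]*255
    # supersample contour in world plane
    ks=[k for k in cv2.findContours(s,cv2.RETR_EXTERNAL,cv2.CHAIN_APPROX_NONE)[0] if cv2.contourArea(k)>amin]
    for k in ks:
        w=cast(c,k.reshape(-1,2),z)[:,:2].astype(np.float32)
        q=cv2.minAreaRect(cv2.convexHull(w)); print(tag,'px',k.reshape(-1,2).mean(0).round(1),'ctr',np.round(q[0],1),'size',np.round(q[1],1),'ang',round(q[2],1))
    return 
for n in('top','scene'):
    c=imaging.capture(n);hs=cv2.cvtColor(c['pixels'],cv2.COLOR_RGB2HSV);S,V=hs[:,:,1],hs[:,:,2]
    blur=cv2.GaussianBlur(V,(3,3),0)
    if n=='top':
        rect(c,blur<100,(285,147,365,192),20,'tray',500)
        rect(c,(blur>125)&(V>128)&(hs[:,:,1]<22),(294,203,320,228),55,'block',30)
        print(S[215,296:320],V[215,296:320])
        cr=[(62,22),(357,58),(322,290),(18,247)]
        w=cast(c,[(x/3.5+150-.36,y/3.5+135-.36) for x,y in cr],106);print('cover',w.round(1))
        print('ctr',w.mean(0).round(1))
        e=w[1]-w[0];f=w[2]-w[3];print(np.degrees(np.arctan2(e[1],e[0])),np.degrees(np.arctan2(f[1],f[0])),np.linalg.norm(e),np.linalg.norm(f))
        o=lambda p,s,ox,oy:(p[0]/s+ox-.36,p[1]/s+oy-.36)
        print('handle ends',cast(c,[o((37,213),3.5,150,135),o((160,232),3.5,150,135)],150).round(1))
        print('knob',cast(c,[o((262,243),3.5,150,135)],140).round(1))
        o2=lambda p:((p[0]-399)/4.5+280-.39,p[1]/4.5+145-.39)
        print('nest corners',cast(c,[o2(p) for p in[(671,77),(721,77),(720,150),(671,149)]],20).round(1))
        print('block top',cast(c,[o2(p) for p in[(504,280),(560,318),(540,346),(482,312)]],55).round(1))
        print('tray',cast(c,[o2(p) for p in[(461,38),(749,42),(748,184),(459,181)]],20).round(1))
    else:
        im=c['pixels'][:,:,::-1]
        A=cv2.resize(im[195:300,270:400],None,fx=4,fy=4,interpolation=cv2.INTER_CUBIC)
        B=cv2.resize(im[125:220,345:465],None,fx=2.3,fy=2.3,interpolation=cv2.INTER_CUBIC)
        o=np.zeros((420,520+276,3),np.uint8);o[:420,:520]=A;o[:B.shape[0],520:]=B[:,:276]
        cv2.imwrite('pics/crop2.png',o)
E
```

```text
tray px [324.9 169.9] ctr [ 623.8 -184.1] size [116.  219.6] ang 0.3
block px [306. 214.] ctr [ 465.8 -126.4] size [42.2 23.4] ang 57.3
[24 20 24 30  6  5  6  6  8  6  4 11  4 11  4 13 17 16 12 11 25 19 26 20] [106 114  54  93 127 141 139 139 136 135 137 137 134 137 137 134 138 144
 144  70 111 134 126 125]
cover [[688.  330.1 106. ]
 [657.5  52.  106. ]
 [443.1  72.4 106. ]
 [475.5 351.5 106. ]]
ctr [566.  201.5 106. ]
-96.24500229386622 -96.61029000789242 279.799226593937 281.0082325838157
handle ends [[498.9 319.6 150. ]
 [484.5 208.7 150. ]]
knob [[478.5 120.9 140. ]]
nest corners [[ 652.9 -235.9   20. ]
 [ 653.8 -273.7   20. ]
 [ 597.2 -273.2   20. ]
 [ 597.1 -236.5   20. ]]
block top [[ 489.3 -115.5   55. ]
 [ 462.6 -156.3   55. ]
 [ 442.1 -142.5   55. ]
 [ 465.8 -100.3   55. ]]
tray [[ 679.9  -76.7   20. ]
 [ 681.8 -294.8   20. ]
 [ 571.6 -294.3   20. ]
 [ 569.1  -78.8   20. ]]
```

View pics/crop2.png

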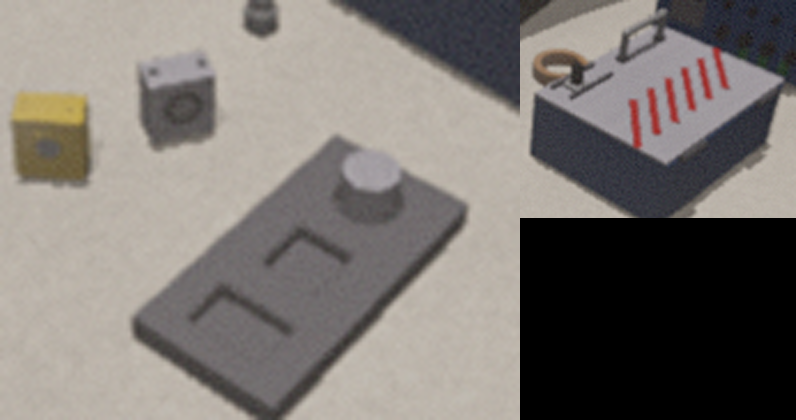

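The second crop (scene view) shows the nest and tray corners and the block upright, with its bore on the broad face. Next I'll cross-check with the scene camera and work out the first move.

```bash
cat >> h.py <<'E'
def go(x,y,z,yaw=None):
    s=env.state();M=rot(s['tool_rot']);d=(np.array([x,y,z])-s['ee_pos'])@M/1000
    print('t',round(s['time'],2),'pos',s['ee_pos'].round(1),'rpy',s['tool_rot'].round(3),'F',s['ft_force'].round(1),'w',round(s['gripper_width'],3))
    n=int(np.ceil(np.abs(d).max()/.0415));print('d tool',d.round(4),'rows',n,'each',(d/max(n,1)).round(4))
    if yaw is not None:
        r=R.from_matrix(M.T@rot([np.pi,0,yaw])).as_rotvec();k=max(1,int(np.ceil(np.abs(r).max()/.124)));print('rot',r.round(3),'rows',k,'each',(r/k).round(4))
E
python3 - <<'E'
from h import *
c=imaging.capture('scene')
A=lambda p:(p[0]/4+270-.38,p[1]/4+195-.38); B=lambda p:((p[0]-520)/2.3+345-.3,p[1]/2.3+125-.3)
print('tray L,T,R',cast(c,[A(p) for p in[(135,322),(338,137),(467,207)]],20).round(1))
print('nest back corner, ends',cast(c,[A(p) for p in[(190,320),(221,287),(293,332)]],20).round(1))
print('blk',cast(c,[A(p) for p in[(139,69),(205,54),(214,80),(147,88)]],55).round(1))
print('cover L?,R,near',cast(c,[B(p) for p in[(532,96),(784,79),(667,164)]],106).round(1))
print('handle ends',cast(c,[B(p) for p in[(621,36),(665,13)]],150).round(1))
print('knob top',cast(c,[B((577,62))],140).round(1))
go(480,280,250); 
E
```

```text
tray L,T,R [[ 574.1 -298.5   20. ]
 [ 571.2  -78.6   20. ]
 [ 678.5  -79.1   20. ]]
nest back corner, ends [[ 599.1 -275.4   20. ]
 [ 596.6 -241.8   20. ]
 [ 653.7 -241.8   20. ]]
blk [[ 442.4 -144.8   55. ]
 [ 467.3 -101.5   55. ]
 [ 490.5 -119.7   55. ]
 [ 460.4 -156.7   55. ]]
cover L?,R,near [[445.2  65.4 106. ]
 [687.6 334.4 106. ]
 [658.7  50.4 106. ]]
handle ends [[486.8 215.  150. ]
 [499.4 317.6 150. ]]
knob top [[471.  129.7 140. ]]
t 0.3 pos [184.4 623.1 248. ] rpy [-3.141  0.     2.854] F [-0.5 -1.5 -0.9] w 0.999
d tool [-0.3808 -0.2451 -0.0019] rows 10 each [-0.0381 -0.0245 -0.0002]
```

apply_moves(
  xyz=[
    [-0.038,-0.0245,0],
    [-0.038,-0.0245,0],
    [-0.038,-0.0245,0],
    [-0.038,-0.0245,0],
    [-0.038,-0.0245,0],
    [-0.038,-0.0245,0],
    [-0.038,-0.0245,0],
    [-0.038,-0.0245,0],
    [-0.038,-0.0245,0],
    [-0.038,-0.0245,0],
    [0,0,0],
  ],
  rot=[
    [0,0,0],
    [0,0,0],
    [0,0,0],
    [0,0,0],
    [0,0,0],
    [0,0,0],
    [0,0,0],
    [0,0,0],
    [0,0,0],
    [0,0,0],
    [0,0,0],
  ],
  gripper=[0.085,0.085,0.085,0.085,0.085,0.085,0.085,0.085,0.085,0.085,0.085],
)

```text
time: 1.22
ee_pos: [462.8, 297.8, 248.9]
tool_rot: [-3.139, 0.006, 2.839]
ft_force: [0.1, -1.2, 0.2]
gripper_width: 0.997
```

```bash
python3 -c "
from h import *
go(465,-129,200,0.995);print(env.state()['joints'])"
```

```text
t 1.22 pos [462.8 297.8 248.9] rpy [-3.139  0.006  2.839] F [ 0.1 -1.2  0.2] w 0.997
d tool [-0.1289 -0.4067  0.0508] rows 10 each [-0.0129 -0.0407  0.0051]
rot [0.003 0.007 1.844] rows 15 each [0.0002 0.0004 0.123 ]
[-0.87326565  0.22433998  0.25946052  1.78299833 -0.05582824  1.14084935
  0.6716818 ]
```

apply_moves(
  xyz=[
    [-0.0108,-0.034,0],
    [-0.0108,-0.034,0],
    [-0.0108,-0.034,0],
    [-0.0108,-0.034,0],
    [-0.0108,-0.034,0],
    [-0.0108,-0.034,0],
    [-0.0108,-0.034,0],
    [-0.0108,-0.034,0],
    [-0.0108,-0.034,0],
    [-0.0108,-0.034,0],
    [-0.0108,-0.034,0],
    [-0.0108,-0.034,0],
  ],
  rot=[
    [0,0,0],
    [0,0,0],
    [0,0,0],
    [0,0,0],
    [0,0,0],
    [0,0,0],
    [0,0,0],
    [0,0,0],
    [0,0,0],
    [0,0,0],
    [0,0,0],
    [0,0,0],
  ],
  gripper=[0.085,0.085,0.085,0.085,0.085,0.085,0.085,0.085,0.085,0.085,0.085,0.085],
)

```text
time: 2.22
ee_pos: [464.4, -122.0, 248.6]
tool_rot: [3.141, 0.001, 2.854]
ft_force: [0.6, 1.0, -1.1]
gripper_width: 0.998
```

apply_moves(
  xyz=[
    [0,0,0],
    [0,0,0],
    [0,0,0],
    [0,0,0],
    [0,0,0],
    [0,0,0],
    [0,0,0],
    [0,0,0],
    [0,0,0],
    [0,0,0],
    [0,0,0],
    [0,0,0],
  ],
  rot=[
    [0,0,0.123],
    [0,0,0.123],
    [0,0,0.123],
    [0,0,0.123],
    [0,0,0.123],
    [0,0,0.123],
    [0,0,0.123],
    [0,0,0.123],
    [0,0,0.123],
    [0,0,0.123],
    [0,0,0.123],
    [0,0,0.123],
  ],
  gripper=[0.085,0.085,0.085,0.085,0.085,0.085,0.085,0.085,0.085,0.085,0.085,0.085],
)

```text
time: 3.22
ee_pos: [464.7, -120.3, 248.3]
tool_rot: [3.141, -0.0, 1.372]
ft_force: [-0.6, 0.7, -0.5]
gripper_width: 0.995
```

```bash
python3 -c "
from h import *
go(465.2,-129.5,150,0.995);print(env.state()['joints'])"
```

```text
t 3.22 pos [ 464.7 -120.3  248.3] rpy [ 3.141 -0.     1.372] F [-0.6  0.7 -0.5] w 0.995
d tool [-0.0089  0.0023  0.0983] rows 3 each [-0.003   0.0008  0.0328]
rot [ 0.    -0.     0.377] rows 4 each [ 0.     -0.0001  0.0942]
[-0.50107493  0.11054379  0.72227025  1.94297354 -0.08161167  1.11669028
  0.05512246]
```

apply_moves(
  xyz=[
    [-0.003,0.0008,0.033],
    [-0.003,0.0008,0.033],
    [-0.003,0.0008,0.033],
    [0,0,0],
    [0,0,0],
    [0,0,0],
    [0,0,0],
    [0,0,0],
  ],
  rot=[
    [0,0,0],
    [0,0,0],
    [0,0,0],
    [0,0,0.094],
    [0,0,0.094],
    [0,0,0.094],
    [0,0,0.095],
    [0,0,0],
  ],
  gripper=[0.085,0.085,0.085,0.085,0.085,0.085,0.085,0.085],
)

```text
time: 3.88
ee_pos: [465.4, -129.6, 149.2]
tool_rot: [-3.142, 0.0, 1.0]
ft_force: [0.3, 0.1, 0.6]
gripper_width: 0.996
```

```bash
python3 -c "
from h import *
go(465.2,-129.5,43,0.995);c=cap('scene');im=c['pixels'][:,:,::-1][110:260,230:430]
cv2.imwrite('pics/s2.png',cv2.resize(im,None,fx=3.5,fy=3.5))"
```

```text
t 3.88 pos [ 465.4 -129.6  149.2] rpy [-3.142  0.     1.   ] F [0.3 0.1 0.6] w 0.996
d tool [-0.     -0.0002  0.1062] rows 3 each [-0.     -0.0001  0.0354]
rot [-0.     0.     0.005] rows 1 each [-0.0001  0.0002  0.0046]
```

View pics/s2.png

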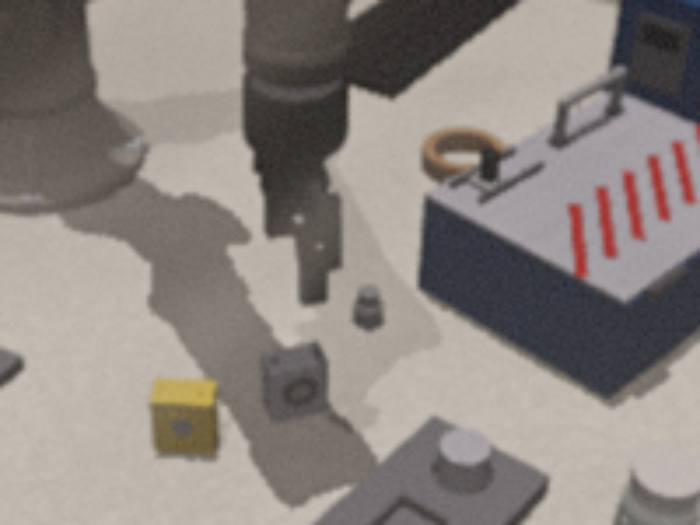

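The gripper stands above the block at crop (295,380), with the jaws across its broad faces.

apply_moves(
  xyz=[
    [0,0,0.035],
    [0,0,0.035],
    [0,0,0.028],
    [0,0,0.008],
    [0,0,0],
    [0,0,0],
    [0,0,0],
    [0,0,0],
    [0,0,0],
    [0,0,0],
    [0,0,0],
    [0,0,0],
  ],
  rot=[
    [0,0,0],
    [0,0,0],
    [0,0,0],
    [0,0,0],
    [0,0,0],
    [0,0,0],
    [0,0,0],
    [0,0,0],
    [0,0,0],
    [0,0,0],
    [0,0,0],
    [0,0,0],
  ],
  gripper=[0.085,0.085,0.085,0.085,0.085,0.02,0.02,0.02,0.02,0.02,0.02,0.02],
  newtons=30,
)

```text
time: 4.93
ee_pos: [465.9, -129.6, 44.4]
tool_rot: [3.141, -0.002, 1.001]
ft_force: [-1.6, 1.3, 6.2]
gripper_width: 0.346
```

apply_moves(
  xyz=[
    [0,0,0],
    [0,0,0],
    [0,0,0],
    [0,0,0],
    [0,0,-0.005],
    [0,0,-0.02],
    [0,0,-0.025],
    [0,0,0],
  ],
  rot=[
    [0,0,0],
    [0,0,0],
    [0,0,0],
    [0,0,0],
    [0,0,0],
    [0,0,0],
    [0,0,0],
    [0,0,0],
  ],
  gripper=[0.02,0.02,0.02,0.02,0.02,0.02,0.02,0.02],
)

```text
time: 5.6
ee_pos: [468.0, -130.9, 96.9]
tool_rot: [3.135, -0.003, 1.0]
ft_force: [0.6, -0.6, -1.0]
gripper_width: 0.345
```

```bash
python3 -c "
from h import *
go(626,-257,95,0.008)"
```

```text
t 5.6 pos [ 468.  -130.9   96.9] rpy [ 3.135e+00 -3.000e-03  1.000e+00] F [ 0.6 -0.6 -1. ] w 0.345
d tool [-0.0209  0.2011  0.0031] rows 5 each [-0.0042  0.0402  0.0006]
rot [ 0.004 -0.006  0.992] rows 9 each [ 0.0005 -0.0007  0.1103]
```

apply_moves(
  xyz=[
    [-0.0035,0.0335,0],
    [-0.0035,0.0335,0],
    [-0.0035,0.0335,0],
    [-0.0035,0.0335,0],
    [-0.0035,0.0335,0],
    [-0.0035,0.0335,0],
    [0,0,0],
    [0,0,0],
    [0,0,0],
    [0,0,0],
    [0,0,0],
    [0,0,0],
  ],
  rot=[
    [0,0,0],
    [0,0,0],
    [0,0,0],
    [0,0,0],
    [0,0,0],
    [0,0,0],
    [0,0,0.11],
    [0,0,0.11],
    [0,0,0.11],
    [0,0,0.11],
    [0,0,0.11],
    [0,0,0.11],
  ],
  gripper=[0.02,0.02,0.02,0.02,0.02,0.02,0.02,0.02,0.02,0.02,0.02,0.02],
)

```text
time: 6.6
ee_pos: [622.9, -255.5, 92.5]
tool_rot: [-3.141, 0.001, 0.336]
ft_force: [0.3, 0.6, -3.0]
gripper_width: 0.348
```

apply_moves(
  xyz=[
    [0,0,0],
    [0,0,0],
    [0,0,0],
    [0,0,0],
    [0,0,0],
  ],
  rot=[
    [0,0,0.11],
    [0,0,0.11],
    [0,0,0.11],
    [0,0,0],
    [0,0,0],
  ],
  gripper=[0.02,0.02,0.02,0.02,0.02],
)

```text
time: 7.02
ee_pos: [622.9, -255.5, 92.5]
tool_rot: [-3.141, 0.001, 0.014]
ft_force: [0.2, -0.1, -1.3]
gripper_width: 0.345
```

```bash
python3 -c "
from h import *
go(626,-257,70,0.008)
a=cap('top')['pixels'][:,:,::-1][140:210,285:375];b=cap('scene')['pixels'][:,:,::-1][180:300,290:410]
A=cv2.resize(a,(450,350),interpolation=cv2.INTER_CUBIC);B=cv2.resize(b,(350,350),interpolation=cv2.INTER_CUBIC)
cv2.imwrite('pics/p3.png',np.hstack([A,B]))"
```

```text
t 7.02 pos [ 622.9 -255.5   92.5] rpy [-3.141e+00  1.000e-03  1.400e-02] F [ 0.2 -0.1 -1.3] w 0.345
d tool [0.0031 0.0015 0.0225] rows 1 each [0.0031 0.0015 0.0225]
rot [-0.     0.001  0.006] rows 1 each [-0.0002  0.0011  0.0061]
```

View pics/p3.png

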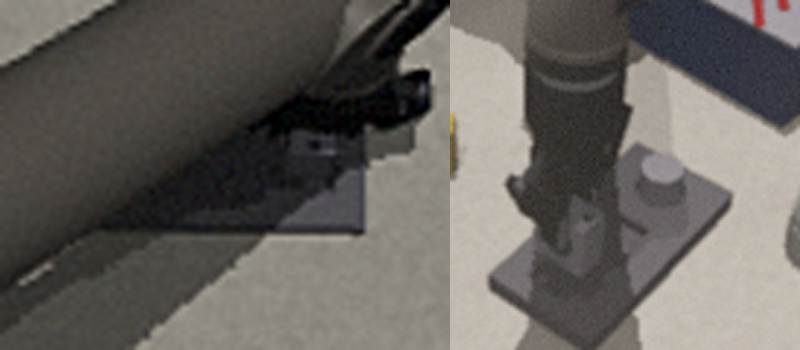

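The scene crop shows the block held above the rectangular nest, level and aligned with the tray.

apply_moves(
  xyz=[
    [0.0031,0.0015,0],
    [0,0,0.012],
    [0,0,0.0105],
    [0,0,0],
  ],
  rot=[
    [0,0,0.006],
    [0,0,0],
    [0,0,0],
    [0,0,0],
  ],
  gripper=[0.02,0.02,0.02,0.02],
)

```text
time: 7.45
ee_pos: [624.7, -256.1, 67.4]
tool_rot: [-3.139, 0.005, 0.005]
ft_force: [-0.2, 1.4, -1.8]
gripper_width: 0.35
```

apply_moves(
  xyz=[
    [0,0,0.003],
    [0,0,0.003],
    [0,0,0.003],
    [0,0,0.002],
    [0,0,0],
  ],
  rot=[
    [0,0,0],
    [0,0,0],
    [0,0,0],
    [0,0,0],
    [0,0,0],
  ],
  gripper=[0.02,0.02,0.02,0.02,0.02],
)

```text
time: 7.87
ee_pos: [626.1, -257.3, 59.3]
tool_rot: [-3.141, 0.001, 0.005]
ft_force: [-0.4, -0.4, -1.0]
gripper_width: 0.351
```

Already 5 mm below the contact level of 64, with no force, so the block has entered the nest.

apply_moves(
  xyz=[
    [0,0,0.003],
    [0,0,0.002],
    [0,0,0.002],
    [0,0,0.0005],
    [0,0,0],
  ],
  rot=[
    [0,0,0],
    [0,0,0],
    [0,0,0],
    [0,0,0],
    [0,0,0],
  ],
  gripper=[0.02,0.02,0.02,0.02,0.02],
)

```text
time: 8.28
ee_pos: [626.5, -257.5, 52.5]
tool_rot: [-3.141, -0.0, 0.005]
ft_force: [-0.8, 2.0, -0.1]
gripper_width: 0.345
```

apply_moves(
  xyz=[
    [0,0,0.001],
    [0,0,0.001],
    [0,0,0],
  ],
  rot=[
    [0,0,0],
    [0,0,0],
    [0,0,0],
  ],
  gripper=[0.02,0.02,0.02],
)

```text
time: 8.53
ee_pos: [626.4, -257.6, 52.5]
tool_rot: [-3.14, -0.001, 0.005]
ft_force: [-4.1, 3.3, 11.1]
gripper_width: 0.343
```

apply_moves(
  xyz=[
    [0,0,-0.001],
    [0,0,0],
    [0,0,0],
    [0,0,0],
    [0,0,0],
    [0,0,0],
    [0,0,0],
    [0,0,-0.015],
    [0,0,-0.03],
    [0,0,-0.04],
    [0,0,-0.04],
    [0,0,-0.04],
  ],
  rot=[
    [0,0,0],
    [0,0,0],
    [0,0,0],
    [0,0,0],
    [0,0,0],
    [0,0,0],
    [0,0,0],
    [0,0,0],
    [0,0,0],
    [0,0,0],
    [0,0,0],
    [0,0,0],
  ],
  gripper=[0.06,0.06,0.06,0.06,0.06,0.06,0.06,0.06,0.06,0.06,0.06,0.06],
)

```text
time: 9.53
ee_pos: [625.9, -257.7, 219.1]
tool_rot: [3.141, -0.0, 0.004]
ft_force: [1.5, 0.0, -0.0]
gripper_width: 0.7
```

```bash
python3 -c "
from h import *
go(493,269,222,1.459)
c=cap('scene');print(rot(c['attitude'])[2])
a=c['pixels'][:,:,::-1]
A=cv2.resize(a[220:310,300:400],(500,450),interpolation=cv2.INTER_CUBIC)
cv2.imwrite('pics/p4.png',A)"
```

```text
t 9.53 pos [ 625.9 -257.7  219.1] rpy [ 3.141 -0.     0.004] F [ 1.5  0.  -0. ] w 0.7
d tool [-0.1307 -0.5273 -0.0031] rows 13 each [-0.0101 -0.0406 -0.0002]
rot [ 1.000e-03  0.000e+00 -1.455e+00] rows 12 each [ 0.      0.     -0.1212]
[0.018247   0.78039743 0.62501752]
```

View pics/p4.png

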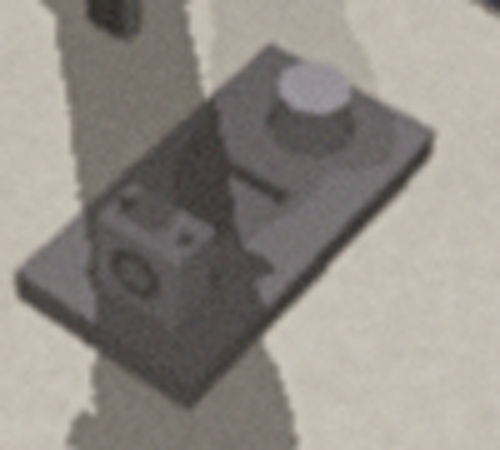

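The block stands home and upright in the rectangular nest. Now to the handle.

apply_moves(
  xyz=[
    [-0.0093,-0.0377,0],
    [-0.0093,-0.0377,0],
    [-0.0093,-0.0377,0],
    [-0.0093,-0.0377,0],
    [-0.0093,-0.0377,0],
    [-0.0093,-0.0377,0],
    [-0.0093,-0.0377,0],
    [-0.0093,-0.0377,0],
    [-0.0093,-0.0377,0],
    [-0.0093,-0.0377,0],
    [-0.0093,-0.0377,0],
    [-0.0093,-0.0377,0],
  ],
  rot=[
    [0,0,0],
    [0,0,0],
    [0,0,0],
    [0,0,0],
    [0,0,0],
    [0,0,0],
    [0,0,0],
    [0,0,0],
    [0,0,0],
    [0,0,0],
    [0,0,0],
    [0,0,0],
  ],
  gripper=[0.06,0.06,0.06,0.06,0.06,0.06,0.06,0.06,0.06,0.06,0.06,0.06],
)

```text
time: 10.58
ee_pos: [511.9, 196.0, 217.3]
tool_rot: [-3.14, -0.001, 0.004]
ft_force: [0.6, -0.9, 0.1]
gripper_width: 0.701
```

apply_moves(
  xyz=[
    [0,0,0],
    [0,0,0],
    [0,0,0],
    [0,0,0],
    [0,0,0],
    [0,0,0],
    [0,0,0],
    [0,0,0],
    [0,0,0],
    [0,0,0],
    [0,0,0],
    [0,0,0],
  ],
  rot=[
    [0,0,-0.121],
    [0,0,-0.121],
    [0,0,-0.121],
    [0,0,-0.121],
    [0,0,-0.121],
    [0,0,-0.121],
    [0,0,-0.121],
    [0,0,-0.121],
    [0,0,-0.121],
    [0,0,-0.121],
    [0,0,-0.121],
    [0,0,-0.121],
  ],
  gripper=[0.06,0.06,0.06,0.06,0.06,0.06,0.06,0.06,0.06,0.06,0.06,0.06],
)

```text
time: 11.58
ee_pos: [512.8, 193.9, 217.2]
tool_rot: [3.141, -0.001, 1.462]
ft_force: [-0.2, 0.1, -0.6]
gripper_width: 0.705
```

```bash
python3 -c "
from h import *
go(493,268,200,1.459)"
```

```text
t 11.58 pos [512.8 193.9 217.2] rpy [ 3.141e+00 -1.000e-03  1.462e+00] F [-0.2  0.1 -0.6] w 0.705
d tool [ 0.0715 -0.0278  0.0172] rows 2 each [ 0.0358 -0.0139  0.0086]
rot [ 0.001 -0.001  0.003] rows 1 each [ 0.0009 -0.0009  0.0028]
```

apply_moves(
  xyz=[
    [0.0238,-0.0093,0.0],
    [0.0238,-0.0093,0.0],
    [0.0238,-0.0093,0.01],
    [0,0,0.007],
    [0,0,0],
  ],
  rot=[
    [0,0,0],
    [0,0,0],
    [0,0,0],
    [0,0,0],
    [0,0,0],
  ],
  gripper=[0.06,0.06,0.06,0.06,0.06],
)

```text
time: 12.0
ee_pos: [491.6, 269.5, 198.4]
tool_rot: [-3.14, 0.001, 1.46]
ft_force: [-0.6, -0.4, -0.1]
gripper_width: 0.7
```

```bash
python3 -c "
from h import *
go(493,268,146,1.459)
a=cap('scene')['pixels'][:,:,::-1]
b=cap('top')['pixels'][:,:,::-1]
A=cv2.resize(a[80:200,340:460],(400,400),interpolation=cv2.INTER_CUBIC)
B=cv2.resize(b[135:235,150:250],(400,400),interpolation=cv2.INTER_CUBIC)
cv2.imwrite('pics/p5.png',np.hstack([A,B]))"
```

```text
t 12.0 pos [491.6 269.5 198.4] rpy [-3.14e+00  1.00e-03  1.46e+00] F [-0.6 -0.4 -0.1] w 0.7
d tool [-0.0013  0.0017  0.0524] rows 2 each [-0.0007  0.0008  0.0262]
rot [-0.002  0.001  0.001] rows 1 each [-0.0017  0.0013  0.001 ]
```

View pics/p5.png

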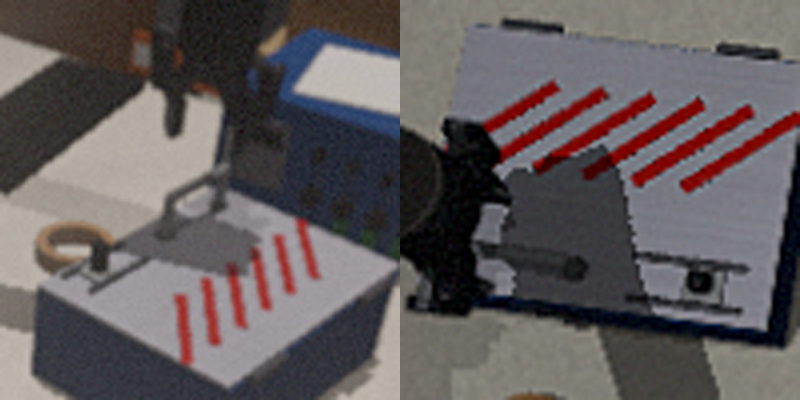

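The open fingers straddle the handle bar. Descend, grip and tug.

apply_moves(
  xyz=[
    [-0.001,0.0015,0.02],
    [0,0,0.02],
    [0,0,0.01],
    [0,0,0.002],
    [0,0,0],
    [0,0,0],
    [0,0,0],
    [0,0,0],
    [0,0,0],
    [0,0,0],
    [0,0,0],
    [0,0,0],
  ],
  rot=[
    [0,0,0],
    [0,0,0],
    [0,0,0],
    [0,0,0],
    [0,0,0],
    [0,0,0],
    [0,0,0],
    [0,0,0],
    [0,0,0],
    [0,0,0],
    [0,0,0],
    [0,0,0],
  ],
  gripper=[0.06,0.06,0.06,0.06,0.0,0.0,0.0,0.0,0.0,0.0,0.0,0.0],
  newtons=40,
)

```text
time: 13.1
ee_pos: [492.8, 267.9, 148.3]
tool_rot: [-3.138, -0.001, 1.458]
ft_force: [-5.7, -0.2, 6.5]
gripper_width: 0.123
```

apply_moves(
  xyz=[
    [0,0,0],
    [0,0,0],
    [0,0,-0.002],
    [0,0,-0.002],
    [0,0,0],
    [0,0,0],
  ],
  rot=[
    [0,0,0],
    [0,0,0],
    [0,0,0],
    [0,0,0],
    [0,0,0],
    [0,0,0],
  ],
  gripper=[0.0,0.0,0.0,0.0,0.0,0.0],
)

```text
time: 13.6
ee_pos: [493.5, 267.7, 151.0]
tool_rot: [-3.14, -0.0, 1.457]
ft_force: [-3.0, 1.5, -2.2]
gripper_width: 0.124
```

apply_moves(
  xyz=[
    [0,0,-0.002],
    [0,0,-0.002],
    [0,0,-0.002],
    [0,0,0],
    [0,0,0],
  ],
  rot=[
    [0,0,0],
    [0,0,0],
    [0,0,0],
    [0,0,0],
    [0,0,0],
  ],
  gripper=[0.0,0.0,0.0,0.0,0.0],
)

```text
time: 14.02
ee_pos: [494.3, 267.6, 154.5]
tool_rot: [3.14, 0.001, 1.457]
ft_force: [5.8, 4.4, -24.2]
gripper_width: 0.119
```

The cover stopped dead after about 6 mm at 24 N, so the latch is caught. Set the cover down, let go and go to the knob.

apply_moves(
  xyz=[
    [0,0,-0.0],
    [0,0,0.003],
    [0,0,0.004],
    [0,0,0.002],
    [0,0,0],
    [0,0,0],
    [0,0,0],
    [0,0,0],
    [0,0,0],
    [0,0,0],
    [0,0,-0.02],
    [0,0,-0.03],
  ],
  rot=[
    [0,0,0],
    [0,0,0],
    [0,0,0],
    [0,0,0],
    [0,0,0],
    [0,0,0],
    [0,0,0],
    [0,0,0],
    [0,0,0],
    [0,0,0],
    [0,0,0],
    [0,0,0],
  ],
  gripper=[0.0,0.0,0.0,0.0,0.05,0.05,0.05,0.05,0.05,0.05,0.05,0.05],
)

```text
time: 15.02
ee_pos: [492.3, 266.3, 196.3]
tool_rot: [-3.137, 0.005, 1.457]
ft_force: [0.6, 0.6, -0.0]
gripper_width: 0.586
```

apply_moves(
  xyz=[
    [-0.03,0,0],
    [-0.03,0,0],
    [-0.03,0,0],
    [-0.03,0,0],
    [-0.03,0,0],
    [0,0,0],
  ],
  rot=[
    [0,0,0],
    [0,0,0],
    [0,0,0],
    [0,0,0],
    [0,0,0],
    [0,0,0],
  ],
  gripper=[0.05,0.05,0.05,0.05,0.05,0.05],
)

```text
time: 15.52
ee_pos: [476.5, 111.1, 198.5]
tool_rot: [-3.141, 0.002, 1.448]
ft_force: [0.3, -0.3, 0.4]
gripper_width: 0.584
```

```bash
python3 -c "
from h import *
go(477,119.5,134,1.459)
a=cap('scene')['pixels'][:,:,::-1]
b=cap('top')['pixels'][:,:,::-1]
A=cv2.resize(a[90:190,330:430],(400,400),interpolation=cv2.INTER_CUBIC)
B=cv2.resize(b[135:235,170:270],(400,400),interpolation=cv2.INTER_CUBIC)
cv2.imwrite('pics/p6.png',np.hstack([A,B]))"
```

```text
t 15.52 pos [476.5 111.1 198.5] rpy [-3.141e+00  2.000e-03  1.448e+00] F [ 0.3 -0.3  0.4] w 0.584
d tool [ 0.0085 -0.0005  0.0645] rows 2 each [ 0.0043 -0.0003  0.0323]
rot [-0.001  0.002 -0.011] rows 1 each [-0.0005  0.0016 -0.0114]
```

View pics/p6.png

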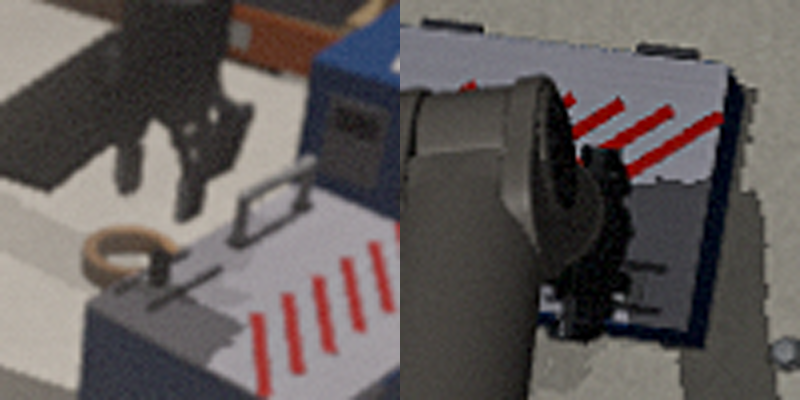

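The fingers straddle the knob (scene crop (160,265)). Settle, then correct.

apply_moves(
  xyz=[
    [0,0,0.02],
    [0,0,0],
  ],
  rot=[
    [0,0,0],
    [0,0,0],
  ],
  gripper=[0.05,0.05],
)

```text
time: 15.78
ee_pos: [475.7, 119.4, 176.3]
tool_rot: [-3.138, 0.002, 1.459]
ft_force: [-1.1, -0.2, -0.1]
gripper_width: 0.585
```

```bash
python3 -c "
from h import *
go(477,119.5,135,1.459)"
```

```text
t 15.78 pos [475.7 119.4 176.3] rpy [-3.138e+00  2.000e-03  1.459e+00] F [-1.1 -0.2 -0.1] w 0.585
d tool [0.0003 0.0014 0.0413] rows 1 each [0.0003 0.0014 0.0413]
rot [-0.003  0.002 -0.   ] rows 1 each [-0.0034  0.0017 -0.0002]
```

apply_moves(
  xyz=[
    [0,0.001,0.018],
    [0,0,0.015],
    [0,0,0.008],
    [0,0,0],
    [0,0,0],
    [0,0,0],
    [0,0,0],
    [0,0,0],
    [0,0,0],
    [0,0,0],
  ],
  rot=[
    [0,0,0],
    [0,0,0],
    [0,0,0],
    [0,0,0],
    [0,0,0],
    [0,0,0],
    [0,0,0],
    [0,0,0],
    [0,0,0],
    [0,0,0],
  ],
  gripper=[0.05,0.05,0.05,0.0,0.0,0.0,0.0,0.0,0.0,0.0],
  newtons=25,
)

```text
time: 16.62
ee_pos: [476.7, 118.8, 138.0]
tool_rot: [-3.138, -0.001, 1.458]
ft_force: [-4.8, -0.2, 3.3]
gripper_width: 0.18
```

apply_moves(
  xyz=[
    [0.005,0,0],
    [0.006,0,0],
    [0.006,0,0],
    [0.006,0,0],
    [0.005,0,0],
    [0.002,0,0],
    [0,0,0],
    [0,0,0],
  ],
  rot=[
    [0,0,0],
    [0,0,0],
    [0,0,0],
    [0,0,0],
    [0,0,0],
    [0,0,0],
    [0,0,0],
    [0,0,0],
  ],
  gripper=[0.0,0.0,0.0,0.0,0.0,0.0,0.0,0.0],
)

```text
time: 17.28
ee_pos: [479.8, 147.1, 138.0]
tool_rot: [-3.137, 0.001, 1.457]
ft_force: [-5.2, -1.9, 5.9]
gripper_width: 0.176
```

apply_moves(
  xyz=[
    [0.002,0,0],
    [0.001,0,0],
    [0,0,0],
  ],
  rot=[
    [0,0,0],
    [0,0,0],
    [0,0,0],
  ],
  gripper=[0.0,0.0,0.0],
)

```text
time: 17.53
ee_pos: [479.8, 147.3, 138.0]
tool_rot: [-3.136, 0.005, 1.456]
ft_force: [-6.8, -7.5, 8.1]
gripper_width: 0.178
```

apply_moves(
  xyz=[
    [0,0,0],
    [0,0,0],
    [0,0,0],
    [0,0,0],
    [0,0,0],
    [0,0,-0.02],
    [0,0,-0.035],
    [0,0,0],
    [0,0,0],
  ],
  rot=[
    [0,0,0],
    [0,0,0],
    [0,0,0],
    [0,0,0],
    [0,0,0],
    [0,0,0],
    [0,0,0],
    [0,0,0],
    [0,0,0],
  ],
  gripper=[0.05,0.05,0.05,0.05,0.05,0.05,0.05,0.05,0.05],
)

```text
time: 18.28
ee_pos: [483.5, 151.7, 194.1]
tool_rot: [3.138, -0.003, 1.457]
ft_force: [-1.1, 0.2, -0.3]
gripper_width: 0.585
```

```bash
python3 -c "
from h import *
go(492.8,267.8,193,1.459)"
```

```text
t 18.28 pos [483.5 151.7 194.1] rpy [ 3.138e+00 -3.000e-03  1.457e+00] F [-1.1  0.2 -0.3] w 0.585
d tool [ 0.1164 -0.0039  0.0014] rows 3 each [ 0.0388 -0.0013  0.0005]
rot [ 0.004 -0.003 -0.002] rows 1 each [ 0.0036 -0.0031 -0.0016]
```

The latch is at its left stop (7.5 N with no further motion). Back to the handle.

apply_moves(
  xyz=[
    [0.029,-0.001,0],
    [0.029,-0.001,0],
    [0.029,-0.001,0],
    [0.029,-0.001,0],
    [0,0,0],
    [0,0,0],
  ],
  rot=[
    [0,0,0],
    [0,0,0],
    [0,0,0],
    [0,0,0],
    [0,0,0],
    [0,0,0],
  ],
  gripper=[0.05,0.05,0.05,0.05,0.05,0.05],
)

```text
time: 18.78
ee_pos: [490.2, 268.6, 190.9]
tool_rot: [-3.14, 0.002, 1.461]
ft_force: [-0.3, -1.6, -0.2]
gripper_width: 0.583
```

```bash
python3 -c "
from h import *
go(492.8,267.8,146.5,1.459)"
```

```text
t 18.78 pos [490.2 268.6 190.9] rpy [-3.140e+00  2.000e-03  1.461e+00] F [-0.3 -1.6 -0.2] w 0.583
d tool [-0.0005  0.0027  0.0444] rows 2 each [-0.0002  0.0013  0.0222]
rot [-0.001  0.002  0.002] rows 1 each [-0.0013  0.0016  0.0021]
```

apply_moves(
  xyz=[
    [0,0.0025,0.018],
    [0,0,0.018],
    [0,0,0.0085],
    [0,0,0],
    [0,0,0],
    [0,0,0],
    [0,0,0],
    [0,0,0],
    [0,0,0],
    [0,0,0],
    [0,0,0],
    [0,0,0],
  ],
  rot=[
    [0,0,0],
    [0,0,0],
    [0,0,0],
    [0,0,0],
    [0,0,0],
    [0,0,0],
    [0,0,0],
    [0,0,0],
    [0,0,0],
    [0,0,0],
    [0,0,0],
    [0,0,0],
  ],
  gripper=[0.05,0.05,0.05,0.0,0.0,0.0,0.0,0.0,0.0,0.0,0.0,0.0],
  newtons=40,
)

```text
time: 19.78
ee_pos: [492.6, 266.2, 148.5]
tool_rot: [-3.139, 0.0, 1.457]
ft_force: [-5.5, -1.6, 4.8]
gripper_width: 0.125
```

apply_moves(
  xyz=[
    [0,0.002,-0.008],
    [0,0.0027,-0.008],
    [0,0.003,-0.008],
    [0,0.0035,-0.0074],
    [0,0,0],
  ],
  rot=[
    [0,0,0],
    [0,0,0],
    [0,0,0],
    [0,0,0],
    [0,0,0],
  ],
  gripper=[0.0,0.0,0.0,0.0,0.0],
)

```text
time: 20.2
ee_pos: [503.6, 265.0, 180.6]
tool_rot: [-3.137, 0.0, 1.457]
ft_force: [-8.3, 0.0, -1.3]
gripper_width: 0.124
```

Free: it rose 32 mm with little force. Continue along the arc.

apply_moves(
  xyz=[
    [0,0.0038,-0.0074],
    [0,0.004,-0.0073],
    [0,0.0042,-0.0072],
    [0,0.0044,-0.0071],
    [0,0.005,-0.0067],
    [0,0.0052,-0.0065],
    [0,0.0054,-0.0063],
    [0,0.0056,-0.0062],
    [0,0,0],
  ],
  rot=[
    [0,0,0],
    [0,0,0],
    [0,0,0],
    [0,0,0],
    [0,0,0],
    [0,0,0],
    [0,0,0],
    [0,0,0],
    [0,0,0],
  ],
  gripper=[0.0,0.0,0.0,0.0,0.0,0.0,0.0,0.0,0.0],
)

```text
time: 20.95
ee_pos: [540.2, 261.0, 236.3]
tool_rot: [-3.135, -0.001, 1.457]
ft_force: [-12.8, -1.3, 7.3]
gripper_width: 0.121
```

apply_moves(
  xyz=[
    [0,0.006,-0.0058],
    [0,0.0063,-0.0055],
    [0,0.0065,-0.0053],
    [0,0.0066,-0.005],
    [0,0.0068,-0.0047],
    [0,0.0071,-0.0044],
    [0,0.0073,-0.004],
    [0,0.0075,-0.0038],
    [0,0,0],
    [0,0,0],
    [0,0,0],
  ],
  rot=[
    [0,0,0],
    [0,0,0],
    [0,0,0],
    [0,0,0],
    [0,0,0],
    [0,0,0],
    [0,0,0],
    [0,0,0],
    [0,0,0],
    [0,0,0],
    [0,0,0],
  ],
  gripper=[0.0,0.0,0.0,0.0,0.0,0.0,0.0,0.0,0.0,0.0,0.0],
)

```text
time: 21.87
ee_pos: [596.6, 254.9, 276.9]
tool_rot: [3.14, -0.003, 1.457]
ft_force: [-7.9, -1.0, 11.8]
gripper_width: 0.122
```

```bash
python3 -c "
from h import *
go(493,268,146)
a=cap('scene')['pixels'][:,:,::-1]
A=cv2.resize(a[60:310,290:510],(704,800*250*220//220//250*3//4),interpolation=cv2.INTER_CUBIC)
cv2.imwrite('pics/p7.png',A)"
```

```text
t 21.87 pos [596.6 254.9 276.9] rpy [ 3.140e+00 -3.000e-03  1.457e+00] F [-7.9 -1.  11.8] w 0.122
d tool [ 0.0009 -0.1047  0.1307] rows 4 each [ 0.0002 -0.0262  0.0327]
```

View pics/p7.png

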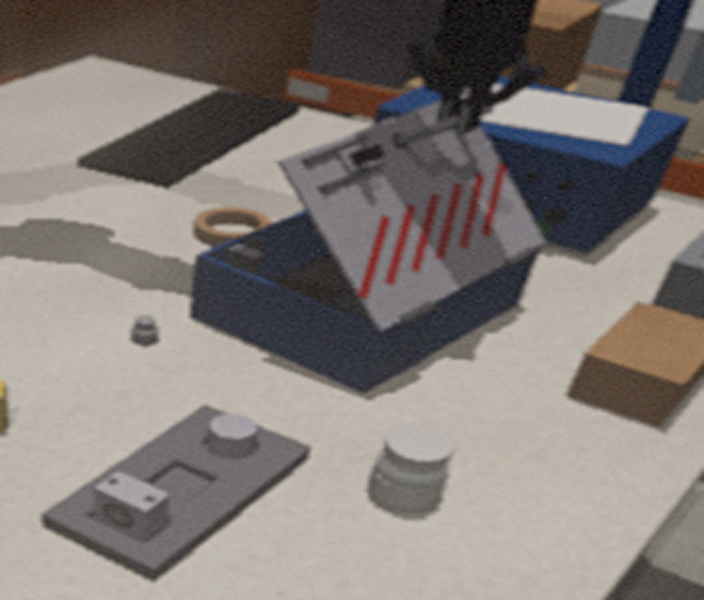

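The cover is held open at about 50° and the block is seated. Settle briefly, then hand in.

apply_moves(
  xyz=[
    [0,0,0],
    [0,0,0],
    [0,0,0],
    [0,0,0],
  ],
  rot=[
    [0,0,0],
    [0,0,0],
    [0,0,0],
    [0,0,0],
  ],
  gripper=[0.0,0.0,0.0,0.0],
)

```text
time: 22.25
ee_pos: [596.5, 254.9, 276.8]
tool_rot: [3.14, -0.003, 1.457]
ft_force: [-7.3, -0.7, 12.3]
gripper_width: 0.124
```

```bash
python3 -c "
from h import *
s=env.state();print(s['time'],s['ee_pos'],s['ft_force'],s['gripper_width'],np.abs(s['joint_vel']).max());print(job.job_done())"
```

```text
22.25 [596.51858609 254.86892027 276.79534916] [-7.29548393 -0.70251382 12.28465711] 0.12408255883391682 0.002216559867268772
the job is handed in; nothing more can be done
None
```

The job is handed in at 22.3 s of the 61 s allowed, and every step was carried out. The hand-in gives no verdict.

- **Block:** I set it in the rectangular nest of the larger grey tray, pressed it down until 11 N built up, and let go. The later pictures show it upright and home; I did not measure its final position from them.
- **Latch:** With the latch untouched, I pulled the cover up. It rose about 6 mm and stopped dead at 24 N, so the latch was caught. I slid it about 28.5 mm across until it stopped moving at 7.5 N.
- **Cover:** It then rose freely. From the handle's travel it is open about 51 degrees (0.89 rad).
- **Last check:** The arm was still and the fingers were closed on the handle bar. About 14 N of force remains on the tool because my commanded arc differs slightly from the cover's own. In the last picture the bush, sensor, jar, tape and yellow block look where they were. The wrench and casting are outside that crop, and the arm never went near them. No check failed or disagreed.

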